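Clear the snack tray and brush out the cups on the coffee table

TASK

First pick up the snack tray, tip its open edge over the square tin so that all the leftover cakes slide into the tin, and set the empty tray flat on its mat again. Then take the long bottle brush from its holder and scrub each cup on the table (whichever are there of flask, tumbler and mug), going from the tallest to the lowest: push the brush to the bottom, draw it up to near the rim and push it down to the bottom once more. Finally hang the brush upright in its holder, with all cups standing on the table and the other things left where they are.

Things in the scene. Friction and masses are not known exactly. Their poses are not given: they have to be found in the camera images.
- tray: wooden snack tray, slippery floor, 210 (x) x 150 (y) mm, 0.3 kg. Origin: centre of its underside. Floor 6 mm thick, side walls 5 mm thick and 30 mm high, back wall at -x 10 mm thick; the +x end is open. A handle tab rises from the middle of the back wall: 10 mm thick (x), 70 mm wide (y), its top 70 mm above the underside. Starts on the mat, open end roughly towards the tin
- tray_grip (a point): point in the tray's handle tab, at (-100, 0, 50) mm in the tray's frame
- tray_lip (a point): middle of the tray's open edge, on its floor, at (105, 0, 6) mm in the tray's frame
- mat: grey place mat fixed to the table, 270 (x) x 200 (y) x 3 mm, on which the tray starts. Origin: centre of its underside
- tin: open square steel tin fixed to the table, 200 x 200 mm, 65 mm high, walls 4 mm. Origin: centre of its underside
- holder: white upright tube on a 96 mm round foot, fixed; outside diameter 62, inside 54 mm, rim 155 mm high. Origin: centre of its underside; the brush hangs in it
- brush: long bottle brush, 90 g. Origin: its lower tip, z up along it. Bristle head 36 mm in diameter up to 72 mm from the tip, thin shaft, round guard disc 68 mm in diameter at 145 to 150 mm, square handle 22 x 22 mm (sides along its x and y) at 150 to 228 mm. In its holder the guard lies on the tube's rim and the tip is 10 mm above the table
- brush_grip (a point): middle of the brush's handle, 190 mm above the brush's tip
- flask: tall dark steel flask without its lid: 125 mm high, outside diameter 74, inside 66 mm, floor 5 mm thick; open at the top, loose, stands upright. May be absent. Origin: centre of its underside, z up
- tumbler: straight glass tumbler of middle height: 100 mm high, outside diameter 80, inside 72 mm, floor 5 mm thick; open at the top, loose, stands upright. May be absent. Origin: centre of its underside, z up
- mug: low white ceramic mug with a side handle (towards its own +y, reaching 37 mm out from the wall): 80 mm high, outside diameter 84, inside 76 mm, floor 5 mm thick; open at the top, loose, stands upright. May be absent. Origin: centre of its underside, z up
- cake1: one of up to four wrapped snack cakes that start on the tray, 56 (x) x 38 (y) x 22 mm, 35 g. May be absent. Origin: centre of its underside
- cake2: one of up to four wrapped snack cakes that start on the tray, 56 (x) x 38 (y) x 22 mm, 35 g. May be absent. Origin: centre of its underside
- cake3: one of up to four wrapped snack cakes that start on the tray, 56 (x) x 38 (y) x 22 mm, 35 g. May be absent. Origin: centre of its underside
- cake4: one of up to four wrapped snack cakes that start on the tray, 56 (x) x 38 (y) x 22 mm, 35 g. May be absent. Origin: centre of its underside
- remote: bystander: black remote control, 150 x 45 x 18 mm, lying loose. Origin: centre of its underside
- pencil_case: bystander: green pencil case, 200 x 70 x 32 mm. Origin: centre of its underside
- water_bottle: bystander: closed water bottle, 64 mm in diameter, 200 mm high, standing. Origin: centre of its underside
- card_pack: bystander: flat card pack, 90 x 60 x 20 mm. Origin: centre of its underside
Things that resemble listed ones, but are neither listed nor needed, are in the scene too. Leave any brown or purple look-alike of the tumbler alone. Leave any black or yellow look-alike of the cake1 alone.

How it is judged:
On the way, in this order (a step that is already met when the one before it is completed fails the run):
1. the tray is tipped with its open edge over the tin (angle between tray's own z axis and vertical above 0.35 rad and horizontal distance between tray_lip and tin below 0.12 m and height (world z) of tray_lip below 0.2 m), for 0.1 s.
2. the brush reaches the bottom of the flask (horizontal distance between brush and flask below 0.033 m and z of brush in the frame of flask below 0.028 m), for 0.05 s.
3. the brush is drawn up inside the flask, its tip past half the flask's height (horizontal distance between brush and flask below 0.033 m and z of brush in the frame of flask between 0.062 and 0.135 m), for 0.05 s.
4. the brush is pushed down to the bottom of the flask again (all of step 2), for 0.05 s.
5. the brush reaches the bottom of the tumbler (horizontal distance between brush and tumbler below 0.036 m and z of brush in the frame of tumbler below 0.028 m), for 0.05 s.
6. the brush is drawn up inside the tumbler, its tip past half the tumbler's height (horizontal distance between brush and tumbler below 0.036 m and z of brush in the frame of tumbler between 0.05 and 0.11 m), for 0.05 s.
7. the brush is pushed down to the bottom of the tumbler again (all of step 5), for 0.05 s.
8. the brush reaches the bottom of the mug (horizontal distance between brush and mug below 0.038 m and z of brush in the frame of mug below 0.028 m), for 0.05 s.
9. the brush is drawn up inside the mug, its tip past half the mug's height (horizontal distance between brush and mug below 0.038 m and z of brush in the frame of mug between 0.04 and 0.09 m), for 0.05 s.
10. the brush is pushed down to the bottom of the mug again (all of step 8), for 0.05 s.
At the end, for the whole second after the job is handed in: All cakes present lie in the tin; the tray lies flat on the mat (centres within 60 mm); the brush hangs upright in its holder, its guard on the rim (within 8 mm of fully home); all cups present stand upright on the table; everything is released and at rest (x of cake1 in the frame of tin between -0.097 and 0.097 m and y of cake1 in the frame of tin between -0.097 and 0.097 m and height (world z) of each of cake1, cake2, cake3, cake4 below 0.065 m and linear speed of each of cake1, cake2, cake3, cake4, tray, brush, flask, tumbler, mug below 0.03 m/s and x of cake2 in the frame of tin between -0.097 and 0.097 m and y of cake2 in the frame of tin between -0.097 and 0.097 m and x of cake3 in the frame of tin between -0.097 and 0.097 m and y of cake3 in the frame of tin between -0.097 and 0.097 m and x of cake4 in the frame of tin between -0.097 and 0.097 m and y of cake4 in the frame of tin between -0.097 and 0.097 m and horizontal distance between tray and mat below 0.06 m and angle between each of tray, flask, tumbler, mug's own z axis and vertical below 0.1 rad and height (world z) of each of tray, flask, tumbler, mug below 0.012 m and horizontal distance between brush and holder below 0.02 m and angle between brush's own z axis and vertical below 0.12 rad and z of brush in the frame of holder below 0.018 m); the robot touches nothing.
It fails at once if the brush is taken out of its holder while the tray does not lie flat on its mat (distance of brush from where it was at the start of the episode above 0.05 m and (horizontal distance between tray and mat above 0.06 m or angle between tray's own z axis and vertical above 0.1 rad or height (world z) of tray above 0.012 m)).
It fails at once if the brush is taken out of its holder while a cake is not in the tin (distance of brush from where it was at the start of the episode above 0.05 m and (x of any of cake1, cake2, cake3, cake4 in the frame of tin above 0.097 m or x of any of cake1, cake2, cake3, cake4 in the frame of tin below -0.097 m or y of any of cake1, cake2, cake3, cake4 in the frame of tin above 0.097 m or y of any of cake1, cake2, cake3, cake4 in the frame of tin below -0.097 m)).
It fails at once if the remote, pencil case, water bottle or card pack is pushed more than 60 mm or knocked over (distance of any of remote, pencil_case, water_bottle, card_pack from where it was at the start of the episode above 0.06 m or angle between any of remote, pencil_case, water_bottle, card_pack's own z axis and vertical above 0.7 rad).
Of flask, tumbler, mug only 2 to 3 are there at a start; the rules pass over those that are not, and their reading is None.
Of cake1, cake2, cake3, cake4 only 2 to 4 are there at a start; the rules pass over those that are not, and their reading is None.
At some moment in a run one of flask, tumbler, mug may be knocked a few centimetres aside while the robot is not near it.
It also fails if it takes over 208 s, if anything falls off the work surface, if the arm or the gripper's body presses on something with over 40 N, if the wrist force passes 120 N, or if a joint passes its speed limit or range.

ROBOT

A 6-joint arm with a two-finger parallel gripper is mounted at the origin on the work surface. World frame = base frame: x ahead of the robot, y to its left, z up, the work surface at z = 0. Lengths are in m, angles in rad, forces in N, time in s.
With the tool pointing down it reaches from about 0.35 to 0.775 m from the base axis. Payload 7.3 kg.
Tool frame: the origin (TCP) lies between the finger pads; the fingertips stand 14 mm ahead of it and the grasp point (between the pads) lies 5 mm behind it; z points along the fingers, y is the line along which they close (so a half turn about z gives the same grasp; the last joint's range is limited). The gripper opens to 92 mm and grips with 3 to 60 N. Pads are 19 mm wide; open, the fingers measure 130 mm over their backs; the gripper's body (75 mm by 190 mm) begins 47 mm behind the grasp point.
Start: joints at [-0.146, 0.342, 1.524, -0, 1.275, -0.146], TCP at [0.525, 0, 0.241] pointing down, gripper open.
Joint ranges: [-2.53, 2.53], [-0.77, 2.02], [0.04, 2.7], [-1, 4.14], [0.28, 2.66], [-3.11, 3.11]. Speed limits (rad/s): [2.57, 2.57, 3.14, 3.14, 3.14, 3.14].

INTERFACE

Orientations are given as [roll, pitch, yaw] about the fixed x, y, z axes, in that order (R = Rz(yaw) Ry(pitch) Rx(roll)).
In Python, from cell import robot, eyes gives the robot as it stands. The module is installed in compiled form; this text tells all that it offers.
- The arm moves only by the shell command python3 -m handwheel 'ROWS' [FORCE]. ROWS is JSON, one flat list of numbers, 5 for each row, row after row: the shift along the world's x, y, z in mm, then the turn about the world's z in rad, then the opening, from 0 (shut) to 1 (fully open). In form: [x, y, z, spin, jaw, x, y, z, spin, jaw, ...]. A call has 1 to 8 rows; each row shifts and turns the commanded pose from where the row before left it; what a row does not reach is not made up. A row lasts 1/10 s, in which the tool goes at most 50 mm and 8.59 degrees, less where a joint would pass 70% of its speed; a pose out of reach is approached as far as the arm can. A call with a gripper value outside its range is refused whole. The fingers move at their own pace and stop on an object; FORCE is the grip in N (left out, the last holds). Time passes only in rows, so rows that do not move let the fingers close. It gives the time, the measured TCP pose, the force, the opening and the grip force at its end, in the units of the state.
- robot.observe(): the state, without advancing time (a new reading comes with each control period).
- eyes.read_camera(name): name is "scene" or "side" or "wrist"; returns (picture, depth): 420x560x3 uint8, blue, green, red; 420x560 float32, m along the optical axis (not along the pixel's ray), 0 where there is no reading.
- eyes.calibration(name): a dict with "fx", "fy", "cx", "cy" (pixels), "dist_coeffs" ([k1, k2, p1, p2, k3] as OpenCV has them; the pictures are not rectified), "world_to_cam" (4x4, takes a point from world to camera coordinates). Camera axes: x right, y down, z forward; pixel columns grow to the right and rows downward; lengths in m; the calibration is good to about 2 mm. A picture is of the moment at which its call begins: read the wrist's pose just before it. calibration takes no time and is no camera call; for the wrist camera it gives the pose at the moment of the call.
- robot.hand_in(): hands the job in; it is judged then, once.
The state is a dict: "time": time; "qpos": joint angles; "qvel": joint speeds; "joint_efforts": joint torques, N m; "tool_pos": TCP position; "tool_rot": TCP orientation; "contact_force": force on the tool from outside, world axes, zero at the start; "torque": the same for the moment, N m; "opening": finger opening in m; "grip_force": force on a finger pad.
Only numpy, scipy, OpenCV 4.12 (cv2) and the standard library are available. Lean on these libraries where they do the work, as an engineer would, in place of code of your own. Each camera call takes 0.05 s, during which the arm holds its last target. There are 200 camera calls.

## Working session

There is one attempt and no reset: what is moved stays moved. The work goes in short steps, Python scripts to look and compute and a shell command to move; the robot and the scene stay as the last step left them, time stands still between calls to the robot, and variables do not carry over. Pictures are saved under pics/ and viewed, at most 14 in all, crops included, and the job is handed in when it is done.

```bash
mkdir -p pics; cat > h.py <<'E'
import numpy as np, cv2
from cell import robot, eyes
def snap(cam,name):
    c=eyes.calibration(cam); im,d=eyes.read_camera(cam)
    cv2.imwrite(f'pics/{name}.png',im); np.savez(f'pics/{name}.npz',d=d,im=im,**{k:np.array(v) for k,v in c.items()})
    return im,d,c
def load(name): return np.load(f'pics/{name}.npz')
def P(s,u,v,z=None):
    """pixel -> world; by depth (median 3x3) or on plane z"""
    K=np.array([[s['fx'],0,s['cx']],[0,s['fy'],s['cy']],[0,0,1]],float)
    n=cv2.undistortPoints(np.array([[[u,v]]],float),K,np.array(s['dist_coeffs'],float))[0,0]
    T=np.linalg.inv(s['world_to_cam']); r=T[:3,:3]@np.array([n[0],n[1],1]); o=T[:3,3]
    if z is None:
        w=s['d'][int(v)-1:int(v)+2,int(u)-1:int(u)+2]; return o+r*np.median(w[w>0])
    return o+r*(z-o[2])/r[2]
def cloud(s):
    h,w=s['d'].shape; vv,uu=np.mgrid[:h,:w]
    K=np.array([[s['fx'],0,s['cx']],[0,s['fy'],s['cy']],[0,0,1]],float)
    n=cv2.undistortPoints(np.stack([uu,vv],-1).reshape(-1,1,2).astype(float),K,np.array(s['dist_coeffs'],float)).reshape(h,w,2)
    p=np.concatenate([n,np.ones((h,w,1))],-1)*s['d'][...,None]
    T=np.linalg.inv(s['world_to_cam']); q=p@T[:3,:3].T+T[:3,3]; q[s['d']==0]=np.nan; return q
E
python3 - <<'E'
from h import *
a=[snap(c,c+'0') for c in('scene','side')]
for im,d,c in a: T=np.linalg.inv(c['world_to_cam']); print(T.round(2).tolist(),c['fx'])
print(robot.observe()['tool_rot'],robot.observe()['opening'])
E
```

```text
[[0.79, 0.5, -0.36, 0.99], [0.61, -0.64, 0.46, -0.62], [0.0, -0.58, -0.81, 1.14], [0.0, 0.0, 0.0, 1.0]] 425.9165031650751
[[-0.82, -0.42, 0.4, 0.08], [-0.58, 0.59, -0.57, 0.66], [0.0, -0.69, -0.72, 1.03], [0.0, 0.0, 0.0, 1.0]] 457.79934047602376
[-3.14028863e+00 -1.82356656e-04  1.57076115e+00] 0.09174466354702644
```

View pics/scene0.png

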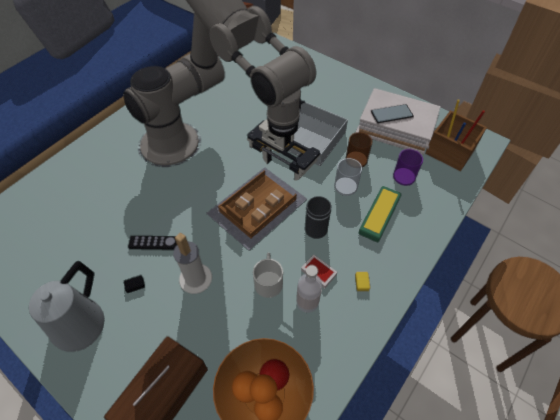

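View pics/side0.png

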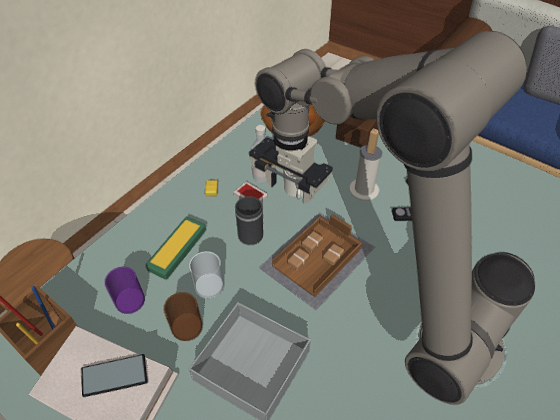

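```bash
python3 - <<'E'
from h import *
a=load('scene0')['im'];b=load('side0')['im']
cv2.imwrite('pics/c1.png',cv2.resize(a[130:330,160:420],None,fx=3,fy=3,interpolation=2))
cv2.imwrite('pics/c2.png',cv2.resize(b[110:310,180:440],None,fx=3,fy=3,interpolation=2))
E
```

```text
(no output)
```

View pics/c1.png

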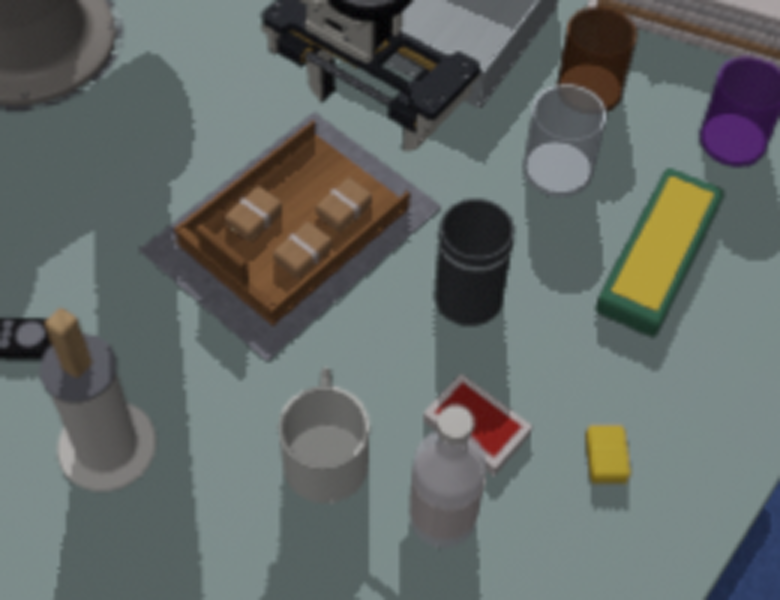

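View pics/c2.png

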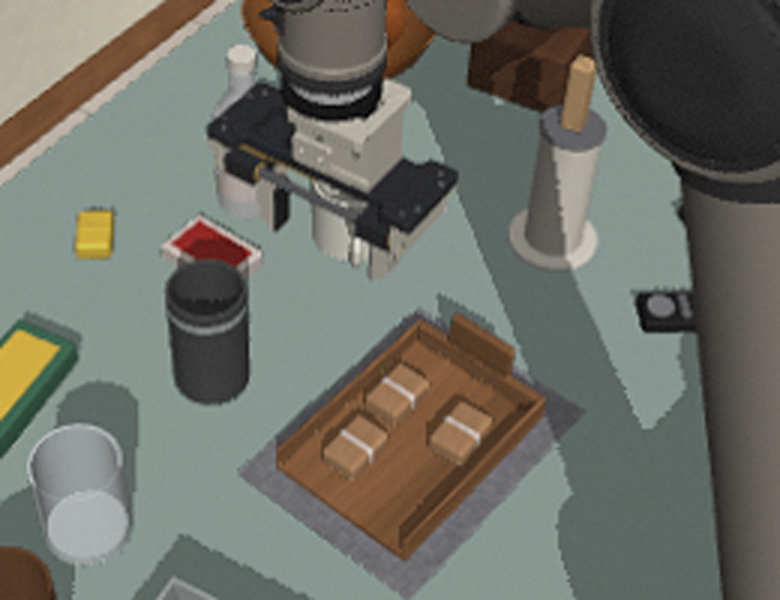

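```bash
python3 - <<'E'
from h import *
A=load('scene0');B=load('side0')
pts=dict(
 tray=([(178,230,.033),(275,315,.033),(408,195,.033),(315,125,.033)],[(420,322,.033),(545,400,.033),(403,545,.033),(280,450,.033)]),
 mat=([(140,250,.003),(268,355,.003),(438,208,.003),(317,115,.003)],[(582,410,.003),(405,598,.003),(240,470,.003)]),
 tab=([(197,228,.073),(247,270,.073)],[(453,320,.073),(513,352,.073)]),
 mug=([(324,430,.08)],[]),flask=([(476,233,.125)],[(207,292,.125)]),
 tumb=([(567,118,.1),(558,167,.005)],[(76,465,.1),(88,525,.005)]),
 hold=([(80,365,.158),(107,447,.004),(64,322,.238)],[(573,128,.158),(553,238,.004),(580,64,.238)]),
 tin=([],[(180+60*3-180*0,0,0)]))
for k in pts:
  if k=='tin':continue
  for nm,s,o,l in(('S',A,(160,130),pts[k][0]),('D',B,(180,110),pts[k][1])):
    for u,v,z in l: print(k,nm,P(s,u/3+o[0],v/3+o[1],z)[:2].round(3),P(s,u/3+o[0],v/3+o[1]).round(3))
for u,v in[(240,304),(309,347),(265,418),(192,370)]: print('tin',P(B,u,v,.065)[:2].round(3))
Q=cloud(A);R=cloud(B)
def cl(q,c,r,z0,z1):
    m=(np.hypot(q[...,0]-c[0],q[...,1]-c[1])<r)&(q[...,2]>z0)&(q[...,2]<z1);return q[m]
E
```

```text
tray S [ 0.362 -0.118] [ 0.36  -0.117  0.029]
tray S [ 0.511 -0.136] [ 0.504 -0.129  0.017]
tray S [0.528 0.068] [0.523 0.074 0.023]
tray S [0.386 0.083] [0.369 0.103 0.001]
tray D [ 0.498 -0.129] [ 0.5   -0.133  0.029]
tray D [ 0.352 -0.115] [ 0.353 -0.117  0.03 ]
tray D [0.376 0.093] [0.378 0.089 0.026]
tray D [0.519 0.073] [0.52  0.073 0.032]
mat S [ 0.33  -0.149] [ 0.328 -0.148 -0.001]
mat S [ 0.523 -0.164] [ 0.521 -0.162 -0.003]
mat S [0.552 0.092] [ 0.55   0.095 -0.002]
mat S [0.362 0.115] [0.361 0.117 0.001]
mat D [ 0.325 -0.148] [ 0.326 -0.15   0.   ]
mat D [0.354 0.12 ] [0.354 0.12  0.003]
mat D [0.549 0.095] [0.548 0.096 0.004]
tab S [ 0.399 -0.122] [ 0.394 -0.119  0.065]
tab S [ 0.473 -0.13 ] [ 0.462 -0.121  0.052]
tab D [ 0.458 -0.118] [ 0.458 -0.119  0.072]
tab D [ 0.393 -0.117] [ 0.393 -0.119  0.07 ]
mug S [ 0.646 -0.223] [ 0.62  -0.194  0.002]
flask S [0.646 0.014] [0.627 0.048 0.07 ]
flask D [0.636 0.024] [ 0.659 -0.003  0.087]
tumb S [0.629 0.212] [0.61  0.256 0.045]
tumb S [0.626 0.22 ] [0.642 0.185 0.053]
tumb D [0.619 0.224] [0.65  0.199 0.046]
tumb D [0.621 0.222] [0.591 0.247 0.062]
hold S [ 0.463 -0.334] [ 0.476 -0.341  0.182]
hold S [ 0.466 -0.339] [ 0.49  -0.351  0.056]
hold S [ 0.467 -0.337] [ 0.467 -0.336  0.237]
hold D [ 0.458 -0.335] [ 0.454 -0.324  0.168]
hold D [ 0.458 -0.336] [ 0.447 -0.309  0.032]
hold D [ 0.462 -0.332] [ 0.461 -0.332  0.239]
tin [0.494 0.245]
tin [0.296 0.243]
tin [0.282 0.43 ]
tin [0.474 0.44 ]
```

```bash
python3 -m handwheel '[-30,-40,0,-0.1,1,-32,-42,0,0,1,-32,-41,-20,0,1,0,0,-40,0,1,0,0,-30,0,1,0,0,0,0,1]' 60; python3 - <<'E'
from h import *
snap('wrist','w1');snap('scene','s1');o=robot.observe();print(o['tool_pos'],o['tool_rot'])
E
```

```text
time: 0.7
tool_pos: [0.4334, -0.1159, 0.1497]
tool_rot: [-3.134, -0.003, 1.47]
contact_force: [-0.7, -0.0, -0.3]
opening: 0.0919
grip_force: 0.0
[ 0.43615941 -0.11652635  0.15313347] [-3.14093231e+00 -2.67168428e-04  1.47094750e+00]
```

View pics/w1.png

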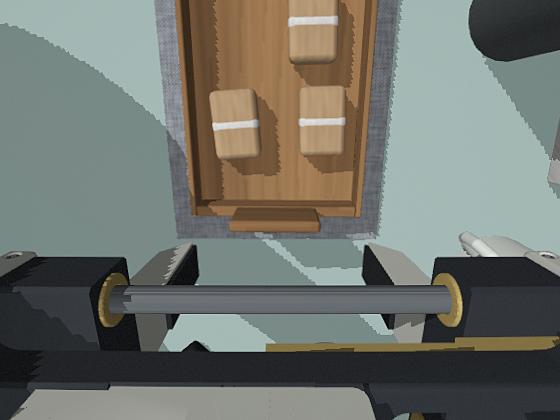

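```bash
python3 - <<'E'
from h import *
s=load('w1')
for u,v,z in[(231,208,.073),(320,208,.073),(229,222,.073),(321,222,.073),(191,215,.033),(361,215,.033),(178,0,.033),(376,0,.033)]: print(P(s,u,v,z).round(4),P(s,u,v).round(4))
for _ in range(3):print(robot.observe()['tool_pos'])
E
```

```text
[ 0.3987 -0.0992  0.073 ] [ 0.3905 -0.1106  0.0323]
[ 0.464  -0.1057  0.073 ] [ 0.4679 -0.1183  0.0324]
[ 0.3956 -0.1099  0.073 ] [ 0.3951 -0.1106  0.0707]
[ 0.4641 -0.1166  0.073 ] [ 0.4708 -0.1421  0.0023]
[ 0.3546 -0.1133  0.033 ] [ 0.3444 -0.1221  0.0029]
[ 0.5031 -0.128   0.033 ] [ 0.5102 -0.1387  0.0024]
[0.3749 0.0512 0.033 ] [nan nan nan]
[0.519  0.0361 0.033 ] [nan nan nan]
[ 0.43615941 -0.11652635  0.15313347]
[ 0.43615941 -0.11652635  0.15313347]
[ 0.43615941 -0.11652635  0.15313347]
  return _methods._mean(a, axis=axis, dtype=dtype,
  ret = ret.dtype.type(ret / rcount)
```

```bash
python3 - <<'E' 2>/dev/null
from h import *
for c,n in(('wrist','w2'),('side','d2')): snap(c,n)
print(robot.observe()['tool_pos'])
for n in('w2','d2','scene0','side0'):
    q=cloud(load(n)).reshape(-1,3)
    m=(abs(q[:,0]-.43)<.06)&(abs(q[:,1]+.115)<.03)&(q[:,2]>.066)&(q[:,2]<.08); r=q[m]
    if len(r):print(n,len(r),r.min(0).round(4),r.max(0).round(4),np.median(r,0).round(4))
    # tin rim
    m=(abs(q[:,0]-.387)<.13)&(abs(q[:,1]-.34)<.13)&(abs(q[:,2]-.063)<.005); r=q[m][:,:2]
    if len(r)>20: print('  tin',len(r),cv2.minAreaRect(r.astype(np.float32)))
E
```

```text
[ 0.43710671 -0.11672169  0.15423431]
w2 1228 [ 0.3941 -0.1246  0.0661] [ 0.4636 -0.1087  0.0747] [ 0.4287 -0.1157  0.0721]
d2 103 [ 0.3929 -0.1293  0.0662] [ 0.461  -0.1111  0.0787] [ 0.4247 -0.1181  0.0729]
  tin 816 ((0.3941726088523865, 0.33387133479118347), (0.202265202999115, 0.2018844038248062), 5.655122756958008)
scene0 62 [ 0.3941 -0.1299  0.0662] [ 0.4617 -0.1151  0.0756] [ 0.4291 -0.1229  0.0704]
  tin 139 ((0.40769529342651367, 0.3328187167644501), (0.17849530279636383, 0.20995266735553741), 7.188354015350342)
side0 100 [ 0.3929 -0.1281  0.066 ] [ 0.4606 -0.1117  0.0787] [ 0.4237 -0.1185  0.0735]
  tin 794 ((0.3938249945640564, 0.33408278226852417), (0.2021256536245346, 0.20177775621414185), 5.528892517089844)
```

```bash
python3 -m handwheel '[-8,0,-20,0,1,0,0,-30,0,1,0,0,-25,0,1,0,0,-15,0,1,0,0,0,0,1,0,0,0,0,1]' 60
```

```text
time: 1.5
tool_pos: [0.429, -0.1167, 0.0639]
tool_rot: [3.14, 0.001, 1.471]
contact_force: [0.3, 0.1, 0.5]
opening: 0.092
grip_force: 0.0
```

```bash
python3 -m handwheel '[0,0,-10,0,1,0,0,0,0,1,0,0,0,0,0.5,0,0,0,0,0.5,0,0,0,0,0.5,0,0,0,0,0.5]' 60 && python3 -m handwheel '[0,0,4,0,0.5,0,0,4,0,0.5,0,0,4,0,0.5,0,0,0,0,0.5]' && python3 - <<'E' 2>/dev/null
from h import *
for c,n in(('scene','s3'),('side','d3')): snap(c,n)
E
```

```text
time: 2.1
tool_pos: [0.4282, -0.1166, 0.053]
tool_rot: [3.141, 0.0, 1.471]
contact_force: [0.1, 1.0, 1.5]
opening: 0.0698
grip_force: 60.0
time: 2.5
tool_pos: [0.4282, -0.1166, 0.0653]
tool_rot: [3.141, 0.0, 1.471]
contact_force: [-0.5, 0.0, -4.6]
opening: 0.069
grip_force: 60.0
```

```bash
python3 - <<'E'
from h import *
a=load('s3')['im'];b=load('d3')['im']
cv2.imwrite('pics/c3.png',np.hstack([cv2.resize(x,None,fx=2,fy=2,interpolation=2) for x in(a[120:320,180:380],b[160:360,200:400])]))
E
```

```text
(no output)
```

View pics/c3.png

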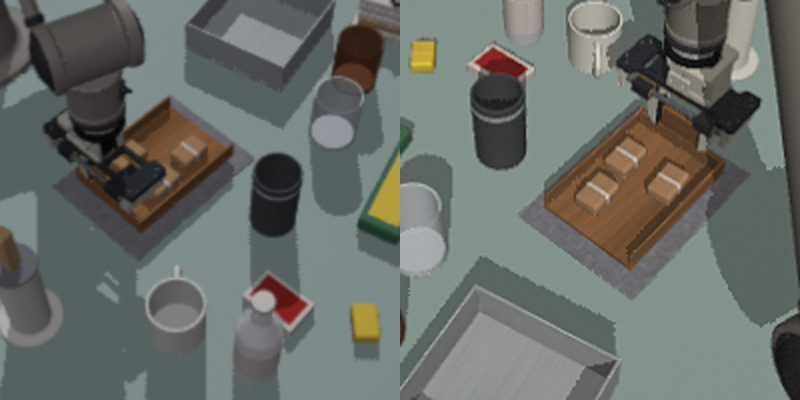

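```bash
cat >> h.py <<'E'
def tilt(s,tab):
    """fit tray floor heights near the centre strip: returns z at distances along tray from tab"""
    q=cloud(s).reshape(-1,3); d=np.array([.1,.995]); n=np.array([.995,-.1])
    a=(q[:,:2]-tab)@d; b=(q[:,:2]-tab)@n
    for lo in np.arange(.01,.22,.025):
        m=(a>lo)&(a<lo+.025)&(abs(b)<.065); 
        if m.sum()>5: print(round(lo+.012,3),np.percentile(q[m,2],[10,50]).round(4))
E
python3 - <<'E' 2>/dev/null
from h import *
tilt(load('d2'),[.4287,-.1167]);print();tilt(load('d3'),[.4287,-.1167])
E
```

```text
0.022 [0.0136 0.306 ]
0.047 [0.0154 0.3853]
0.072 [0.0173 0.4586]
0.097 [0.0094 0.0202]
0.122 [0.0087 0.012 ]
0.147 [0.0085 0.0124]
0.172 [0.0089 0.0117]
0.197 [0.0031 0.0085]
0.222 [-0.0001  0.0035]

0.022 [0.0249 0.2113]
0.047 [0.0247 0.3143]
0.072 [0.0375 0.38  ]
0.097 [0.0206 0.0257]
0.122 [0.02   0.0231]
0.147 [0.0197 0.0231]
0.172 [0.0191 0.0225]
0.197 [0.0027 0.0169]
0.222 [-0.      0.0034]
```

```bash
python3 -m handwheel '[0,0,6,0,0.5,0,0,12,0,0.5,0,0,16,0,0.5,0,0,16,0,0.5,0,0,12,0,0.5,0,0,6,0,0.5,0,0,0,0,0.5]' && python3 -m handwheel '[0,6,0,0.01,0.5,-1,12,0,0.02,0.5,-1,16,0,0.03,0.5,-2,20,0,0.03,0.5,-2,20,0,0.02,0.5,-2,20,0,0.02,0.5,-2,20,0,0.02,0.5,-2,20,0,0.02,0.5]' && python3 -m handwheel '[-1,20,0,0.02,0.5,-1,20,0,0.01,0.5,0,14,0,0,0.5,0,10,0,0,0.5,0,5,0,0,0.5,0,0,0,0,0.5]' && python3 - <<'E'
from h import *
for c,n in(('scene','s4'),('side','d4')): snap(c,n)
a=load('s4')['im'];b=load('d4')['im']
cv2.imwrite('pics/c4.png',np.hstack([cv2.resize(x,None,fx=2,fy=2,interpolation=2) for x in(a[60:260,200:400],b[220:420,180:380])]))
E
```

```text
time: 3.3
tool_pos: [0.4283, -0.1167, 0.1335]
tool_rot: [3.14, 0.001, 1.471]
contact_force: [-0.0, -0.1, -5.2]
opening: 0.0694
grip_force: 60.0
time: 4.1
tool_pos: [0.415, 0.0192, 0.1322]
tool_rot: [-3.14, -0.001, 1.643]
contact_force: [0.1, 0.4, -4.7]
opening: 0.0696
grip_force: 60.0
time: 4.7
tool_pos: [0.4137, 0.087, 0.1326]
tool_rot: [-3.141, 0.0, 1.672]
contact_force: [-0.4, 0.2, -5.2]
opening: 0.0697
grip_force: 60.0
```

View pics/c4.png

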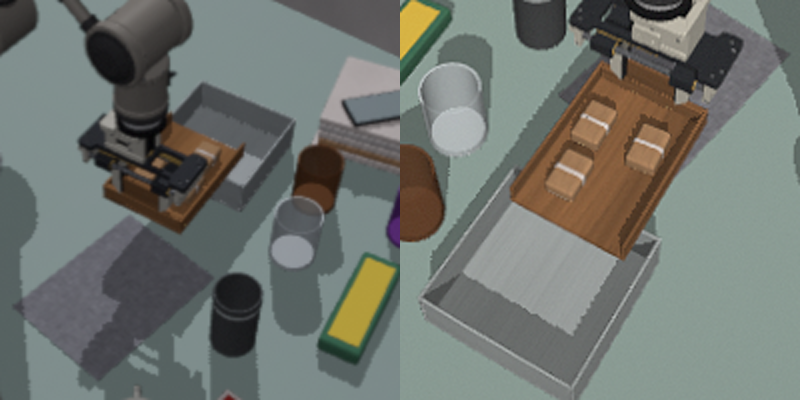

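```bash
python3 -m handwheel '[0,3,-4,0,0.5,0,3,-5,0,0.5,0,3,-3,0,0.5,0,0,0,0,0.5]' && python3 -m handwheel '[0,0,0,0,0.5,0,0,0,0,0.5,0,0,0,0,0.5]' 12 && python3 -m handwheel '[0,0,4,0,0.5,0,2,6,0,0.5,0,2,8,0,0.5,0,2,8,0,0.5,0,2,8,0,0.5,0,0,0,0,0.5]' && python3 - <<'E'
from h import *
for c,n in(('side','d5'),): snap(c,n)
b=load('d5')['im']
cv2.imwrite('pics/c5.png',cv2.resize(b[220:420,180:380],None,fx=2,fy=2,interpolation=2))
E
```

```text
time: 5.2
tool_pos: [0.4136, 0.0956, 0.1202]
tool_rot: [-3.14, -0.0, 1.671]
contact_force: [-0.3, 0.2, -5.3]
opening: 0.0694
grip_force: 60.0
time: 5.5
tool_pos: [0.4141, 0.0955, 0.121]
tool_rot: [3.141, -0.0, 1.671]
contact_force: [-0.8, 1.1, -2.6]
opening: 0.0697
grip_force: 12.0
time: 6.1
tool_pos: [0.4147, 0.1037, 0.1561]
tool_rot: [3.139, 0.0, 1.671]
contact_force: [0.2, -0.8, -1.8]
opening: 0.0699
grip_force: 12.0
```

View pics/c5.png

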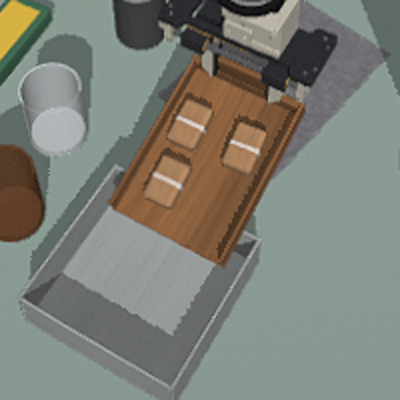

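```bash
python3 -m handwheel '[0,3,8,0,0.5,0,4,10,0,0.5,0,4,10,0,0.5,0,5,10,0,0.5,0,5,10,0,0.5,0,5,10,0,0.5,0,0,0,0,0.5,0,0,0,0,0.5]' && python3 - <<'E'
from h import *
for c,n in(('side','d6'),): snap(c,n)
b=load('d6')['im']
cv2.imwrite('pics/c6.png',cv2.resize(b[220:420,180:380],None,fx=2,fy=2,interpolation=2))
E
```

```text
time: 6.95
tool_pos: [0.4144, 0.1298, 0.2132]
tool_rot: [3.14, -0.0, 1.671]
contact_force: [0.8, 0.4, -2.1]
opening: 0.07
grip_force: 12.0
```

View pics/c6.png

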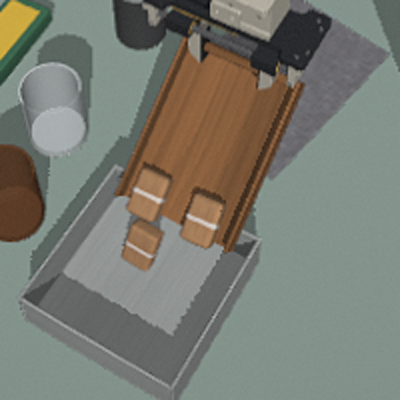

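```bash
python3 -m handwheel '[0,2,4,0,0.5,0,0,0,0,0.5,0,0,0,0,0.5,0,0,0,0,0.5,0,0,0,0,0.5,0,0,0,0,0.5]' && python3 - <<'E'
from h import *
for c,n in(('side','d7'),): snap(c,n)
b=load('d7')['im']
cv2.imwrite('pics/c7.png',cv2.resize(b[220:420,180:380],None,fx=2,fy=2,interpolation=2))
E
```

```text
time: 7.6
tool_pos: [0.4139, 0.1314, 0.2167]
tool_rot: [-3.141, 0.0, 1.671]
contact_force: [-0.1, 0.2, -3.2]
opening: 0.0697
grip_force: 12.0
```

View pics/c7.png

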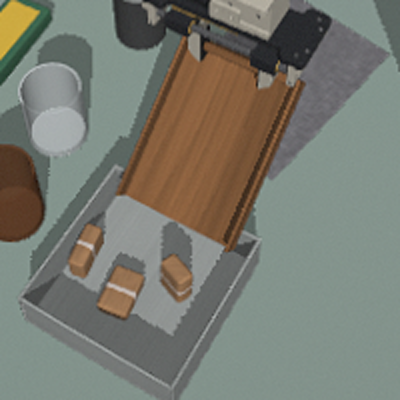

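```bash
python3 -m handwheel '[0,-4,-10,0,0.5,0,-5,-14,0,0.5,0,-5,-14,0,0.5,0,-5,-14,0,0.5,0,-5,-14,0,0.5,0,-4,-12,0,0.5,0,-4,-10,0,0.5,0,-4,-8,0,0.5]' && python3 -m handwheel '[0,0,-4,0,0.5,0,0,0,0,0.5,0,0,0,0,0.5]' && python3 -m handwheel '[0,0,0,0,0.5,0,0,0,0,0.5,0,0,8,0,0.5,0,-8,10,0,0.5,0,-15,0,0,0.5,0,-20,0,0,0.5,0,-20,0,0,0.5,0,-20,0,0,0.5]' 60 && python3 -m handwheel '[2,-20,0,-0.02,0.5,2,-20,0,-0.04,0.5,2,-20,0,-0.04,0.5,2,-20,0,-0.04,0.5,3,-20,0,-0.04,0.5,2,-15,0,-0.02,0.5,1,-8,0,0,0.5,0,0,0,0,0.5]'
```

```text
time: 8.45
tool_pos: [0.4141, 0.0952, 0.1201]
tool_rot: [3.141, -0.0, 1.67]
contact_force: [-0.1, 1.0, -0.6]
opening: 0.0698
grip_force: 12.0
time: 8.75
tool_pos: [0.414, 0.0955, 0.1169]
tool_rot: [-3.142, 0.0, 1.671]
contact_force: [0.3, -0.2, -2.2]
opening: 0.0695
grip_force: 12.0
time: 9.55
tool_pos: [0.4142, 0.0113, 0.1358]
tool_rot: [3.14, 0.001, 1.671]
contact_force: [-0.0, 0.2, -3.8]
opening: 0.0693
grip_force: 60.0
time: 10.35
tool_pos: [0.4282, -0.1116, 0.1353]
tool_rot: [3.141, 0.0, 1.47]
contact_force: [-0.4, 0.8, -3.8]
opening: 0.0697
grip_force: 60.0
```

```bash
python3 -m handwheel '[0,-3,-10,0,0.5,0,-2,-16,0,0.5,0,0,-16,0,0.5,0,0,-15,0,0.5,0,0,-10,0,0.5,0,0,-6,0,0.5,0,0,-4,0,0.5,0,0,0,0,0.5]' && python3 -m handwheel '[0,0,0,0,0.5,0,0,-3,0,0.5,0,0,-2,0,0.5,0,0,0,0,0.5,0,0,0,0,0.5]' 8
```

```text
time: 11.15
tool_pos: [0.428, -0.1154, 0.0576]
tool_rot: [-3.141, -0.0, 1.471]
contact_force: [-0.6, -0.5, -3.8]
opening: 0.0694
grip_force: 60.0
time: 11.65
tool_pos: [0.4286, -0.1159, 0.0537]
tool_rot: [3.14, 0.001, 1.471]
contact_force: [-1.5, -0.4, 5.1]
opening: 0.0697
grip_force: 8.0
```

```bash
python3 -m handwheel '[0,0,0,0,1,0,0,0,0,1,0,0,10,0,1,0,0,40,0,1,0,0,50,0,1,0,0,50,0,1,0,0,50,0,1,0,0,50,0,1]' && python3 -m handwheel '[5,-40,25,0,1,8,-45,0,0,1,8,-45,0,0,1,6,-45,0,0,1,5,-44,0,0,1,0,0,0,0,1,0,0,0,0,1]' && python3 - <<'E'
from h import *
for c in('wrist','scene','side'): snap(c,c+'8')
o=robot.observe();print(o['tool_pos'])
a=load('wrist8')['im'];b=load('side8')['im'];c=load('scene8')['im']
r=lambda x,w,h:cv2.resize(x,(w,h),interpolation=2)
cv2.imwrite('pics/c8.png',np.vstack([r(a[60:340],800,400)[:, :],np.hstack([r(b[150:250,220:420],400,200),r(c[180:280,180:380],400,200)])]))
E
```

```text
time: 12.45
tool_pos: [0.4273, -0.1152, 0.3058]
tool_rot: [3.14, 0.0, 1.471]
contact_force: [0.2, -0.7, 0.2]
opening: 0.0917
grip_force: 0.0
time: 13.15
tool_pos: [0.4596, -0.3349, 0.3276]
tool_rot: [-3.141, -0.001, 1.469]
contact_force: [0.5, 1.0, 0.4]
opening: 0.0916
grip_force: 0.0
[ 0.46001956 -0.33323813  0.3284343 ]
```

View pics/c8.png

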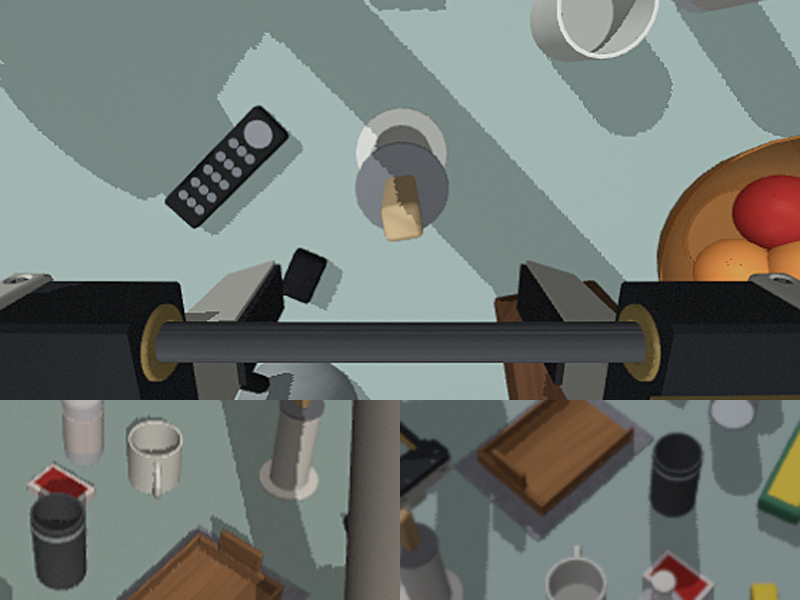

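```bash
python3 - <<'E' 2>/dev/null
from h import *
s=load('wrist8'); k=800/560
for u,v,z in[(382,209,.238),(421,206,.238),(423,237,.238),(385,241,.238),(383,177,.16),(416,176,.16),(402,188,.158)]: print(P(s,u/k,v/k+60,z).round(4),P(s,u/k,v/k+60).round(4))
q=cloud(s).reshape(-1,3)
m=(abs(q[:,0]-.46)<.06)&(abs(q[:,1]+.335)<.06)
r=q[m&(q[:,2]>.230)&(q[:,2]<.245)];print(len(r),cv2.minAreaRect(r[:,:2].astype(np.float32)),np.median(r,0))
r=q[m&(q[:,2]>.15)&(q[:,2]<.170)];print(len(r),cv2.minEnclosingCircle(r[:,:2].astype(np.float32)),np.median(r,0))
# cups from both fixed cameras: rim points
for n in('scene8','side8','wrist8'):
    q=cloud(load(n)).reshape(-1,3)
    for nm,c,h in(('flask',(.641,.019),.125),('tumb',(.623,.22),.1),('mug',(.646,-.223),.08),('tray',(.44,-.025),.033)):
        m=(np.hypot(q[:,0]-c[0],q[:,1]-c[1])<(.14 if nm=='tray' else .075))&(abs(q[:,2]-h)<.006);r=q[m]
        if len(r)>8: print(n,nm,len(r),np.round(cv2.minEnclosingCircle(r[:,:2].astype(np.float32))[0],4),round(cv2.minEnclosingCircle(r[:,:2].astype(np.float32))[1],4))
        if nm=='tray' and len(r)>30: print(cv2.minAreaRect(r[:,:2].astype(np.float32)))
E
```

```text
[ 0.4514 -0.3234  0.238 ] [ 0.4512 -0.3241  0.2356]
[ 0.4727 -0.3239  0.238 ] [ 0.4742 -0.3467  0.1596]
[ 0.4722 -0.3418  0.238 ] [ 0.4762 -0.4297 -0.0006]
[ 0.451 -0.342  0.238] [ 4.332e-01 -4.300e-01 -4.000e-04]
[ 0.4491 -0.3224  0.16  ] [ 0.4491 -0.3223  0.1603]
[ 0.4726 -0.3241  0.16  ] [ 0.4726 -0.3242  0.1595]
[ 0.4617 -0.3323  0.158 ] [ 0.4626 -0.3219  0.2006]
722 ((0.46088889241218567, -0.33205488324165344), (0.021922854706645012, 0.022003430873155594), 3.2840609550476074) [ 0.46102474 -0.33075275  0.23703201]
2312 ((0.4609892964363098, -0.3322940766811371), 0.034028731286525726) [ 0.46353479 -0.32274203  0.15956564]
scene8 flask 116 [0.6415 0.0203] 0.0383
scene8 tumb 103 [0.624  0.2215] 0.0424
scene8 mug 144 [ 0.6407 -0.2206] 0.0433
scene8 tray 304 [ 0.44   -0.0226] 0.1273
((0.4389885663986206, -0.023314781486988068), (0.20910631120204926, 0.15398481488227844), 84.07731628417969)
side8 flask 166 [0.6385 0.0225] 0.0384
side8 tumb 216 [0.6227 0.2231] 0.0419
side8 mug 147 [ 0.6395 -0.2158] 0.0447
side8 tray 488 [ 0.4363 -0.0184] 0.1275
((0.43804338574409485, -0.02100711315870285), (0.2123134583234787, 0.15268976986408234), 83.95946502685547)
wrist8 mug 1061 [ 0.641  -0.2157] 0.0423
wrist8 tray 634 [ 0.4283 -0.121 ] 0.0745
((0.42854738235473633, -0.11879239976406097), (0.006964750122278929, 0.14885495603084564), 83.92329406738281)
```

```bash
python3 -m handwheel '[1,1,-30,0.1,1,0,0,-40,0,1,0,0,-35,0,1,0,0,-26,0,1,0,0,0,0,1,0,0,0,0,1]' 40 
```

```text
time: 13.9
tool_pos: [0.4615, -0.3329, 0.198]
tool_rot: [3.141, 0.001, 1.572]
contact_force: [-0.1, -0.4, 0.4]
opening: 0.092
grip_force: 0.0
```

```bash
python3 -m handwheel '[0,0,0,0,0.1,0,0,0,0,0.1,0,0,0,0,0.1,0,0,0,0,0.1,0,0,0,0,0.1]' 40 && python3 -m handwheel '[0,0,10,0,0.1,0,0,30,0,0.1,0,0,40,0,0.1,0,0,40,0,0.1,0,0,40,0,0.1,0,0,20,0,0.1,0,0,0,0,0.1]' && python3 - <<'E' 2>/dev/null
from h import *
for c in('wrist','scene','side'): snap(c,c+'9')
o=robot.observe();t=o['tool_pos'];print(t,o['opening'])
q=cloud(load('side9')).reshape(-1,3);w=cloud(load('scene9')).reshape(-1,3)
for n,q in(('d',q),('s',w)):
  for z in np.arange(.17,.36,.03):
    m=(np.hypot(q[:,0]-t[0],q[:,1]-t[1])<.06)&(abs(q[:,2]-z)<.015)
    if m.sum()>5:print(n,round(z,3),m.sum(),((q[m].min(0)+q[m].max(0))/2).round(4),np.ptp(q[m],0).round(3))
E
```

```text
time: 14.4
tool_pos: [0.461, -0.3336, 0.1971]
tool_rot: [3.141, 0.0, 1.571]
contact_force: [0.8, -0.5, -0.2]
opening: 0.0568
grip_force: 0.0
time: 15.1
tool_pos: [0.4616, -0.3341, 0.3811]
tool_rot: [3.136, 0.005, 1.571]
contact_force: [-0.3, -0.5, -0.2]
opening: 0.0099
grip_force: 0.0
[ 0.46068143 -0.33327225  0.37570001] 0.008715874495701043
d 0.17 255 [ 0.4591 -0.3339  0.1698] [0.063 0.069 0.029]
d 0.2 72 [ 0.46   -0.3306  0.2   ] [0.022 0.023 0.03 ]
d 0.23 93 [ 0.4608 -0.3334  0.2295] [0.024 0.026 0.028]
s 0.17 350 [ 0.4622 -0.3372  0.1698] [0.065 0.065 0.03 ]
s 0.2 63 [ 0.4649 -0.3373  0.2   ] [0.019 0.022 0.03 ]
s 0.23 106 [ 0.4622 -0.3368  0.2276] [0.025 0.022 0.025]
```

```bash
python3 -m handwheel '[0,0,0,0,1,0,0,0,0,1,0,0,0,0,1,0,0,0,0,1,0,0,0,0,1,0,0,0,0,1,0,0,0,0,1]' && python3 -m handwheel '[0,0,-40,0,1,0,0,-40,0,1,0,0,-40,0,1,0,0,-40,0,1,0,0,-19,0,1,0,0,0,0,1,0,0,0,0,1]'
```

```text
time: 15.95
tool_pos: [0.461, -0.3335, 0.3768]
tool_rot: [3.141, 0.0, 1.571]
contact_force: [-0.5, 0.7, 0.1]
opening: 0.0606
grip_force: 0.0
time: 16.65
tool_pos: [0.4613, -0.3338, 0.1985]
tool_rot: [3.141, 0.001, 1.571]
contact_force: [0.3, 0.2, 0.5]
opening: 0.0918
grip_force: 0.0
```

```bash
python3 -m handwheel '[0,0,0,0,0.1,0,0,0,0,0.1,0,0,0,0,0.1,0,0,0,0,0.1,0,0,0,0,0.1,0,0,0,0,0.1,0,0,0,0,0.1,0,0,0,0,0.1]' 40 && python3 -m handwheel '[0,0,0,0,0.1,0,0,0,0,0.1,0,0,0,0,0.1,0,0,0,0,0.1,0,0,0,0,0.1,0,0,0,0,0.1]'
```

```text
time: 17.45
tool_pos: [0.461, -0.3335, 0.1978]
tool_rot: [3.142, -0.0, 1.571]
contact_force: [0.2, -0.3, -0.1]
opening: 0.0325
grip_force: 0.0
time: 18.05
tool_pos: [0.461, -0.3335, 0.1977]
tool_rot: [3.142, -0.0, 1.571]
contact_force: [0.1, -0.3, -0.9]
opening: 0.022
grip_force: 38.9
```

```bash
python3 -m handwheel '[0,0,10,0,0.1,0,0,30,0,0.1,0,0,40,0,0.1,0,0,40,0,0.1,0,0,40,0,0.1,0,0,20,0,0.1,0,0,0,0,0.1,0,0,0,0,0.1]' && cat > cups.py <<'E'
from h import *
import sys
n=sys.argv[1]
for c in('scene','side'): snap(c,c+n)
t=robot.observe()['tool_pos'];print('tcp',t)
for c in('scene','side'):
    q=cloud(load(c+n)).reshape(-1,3)
    for z in(.05,.1,.15,.2):   # brush at heights above tip (tip = tcp-.187)
        zz=t[2]-.187+z; m=(np.hypot(q[:,0]-t[0],q[:,1]-t[1])<.04)&(abs(q[:,2]-zz)<.02)
        if m.sum()>5:print(c,'brush',z,m.sum(),((q[m].min(0)+q[m].max(0))/2).round(4))
    for nm,p,h,R in(('flask',(.640,.021),.125,.037),('tumb',(.6234,.2223),.1,.04),('mug',(.6405,-.2165),.08,.042)):
        m=(np.hypot(q[:,0]-p[0],q[:,1]-p[1])<.075)&(abs(q[:,2]-h)<.006)&(np.hypot(q[:,0]-t[0],q[:,1]-t[1])>.04);r=q[m]
        if len(r)>8: e=cv2.minEnclosingCircle(r[:,:2].astype(np.float32));print(c,nm,len(r),np.round(e[0],4),round(e[1],4),R)
E
python3 cups.py 10 2>/dev/null
```

```text
time: 18.85
tool_pos: [0.4608, -0.3334, 0.3773]
tool_rot: [-3.141, -0.0, 1.571]
contact_force: [-0.3, -0.2, -1.7]
opening: 0.022
grip_force: 38.9
tcp [ 0.46058987 -0.33316054  0.37595057]
scene brush 0.05 210 [ 0.4628 -0.3373  0.2389]
scene brush 0.1 20 [ 0.464  -0.3365  0.2822]
scene brush 0.15 298 [ 0.463  -0.3461  0.3454]
scene brush 0.2 25 [ 0.4749 -0.3452  0.3776]
scene flask 124 [0.6424 0.0202] 0.0383 0.037
scene tumb 109 [0.6222 0.2202] 0.0431 0.04
scene mug 147 [ 0.6419 -0.2206] 0.0432 0.042
side brush 0.05 170 [ 0.461  -0.3325  0.2391]
side brush 0.1 38 [ 0.4598 -0.3324  0.2903]
side brush 0.15 283 [ 0.4602 -0.3324  0.346 ]
side brush 0.2 268 [ 0.4597 -0.3333  0.3887]
side flask 170 [0.6386 0.0226] 0.0392 0.037
side tumb 220 [0.6227 0.2234] 0.042 0.04
side mug 153 [ 0.6332 -0.2127] 0.0515 0.042
```

```bash
python3 -m handwheel '[8,15,0,0,0.1,16,30,0,0,0.1,20,40,0,0,0.1,20,40,0,0,0.1,20,40,0,0,0.1,20,40,0,0,0.1,20,40,0,0,0.1,20,40,0,0,0.1]' && python3 -m handwheel '[20,40,0,0,0.1,10,20,0,0,0.1,5,10,0,0,0.1,0,0,0,0,0.1,0,0,0,0,0.1]' && python3 cups.py 11 2>/dev/null
```

```text
time: 19.75
tool_pos: [0.6053, -0.0455, 0.3768]
tool_rot: [-3.14, -0.001, 1.571]
contact_force: [1.1, -0.5, -0.9]
opening: 0.022
grip_force: 38.9
time: 20.25
tool_pos: [0.6397, 0.0208, 0.3774]
tool_rot: [-3.141, 0.0, 1.57]
contact_force: [-0.8, -0.3, -0.3]
opening: 0.0222
grip_force: 38.9
tcp [0.63960122 0.02010505 0.37795085]
scene brush 0.05 181 [0.6399 0.0177 0.2409]
scene brush 0.1 24 [0.6408 0.0157 0.285 ]
scene brush 0.15 343 [0.6393 0.0144 0.3458]
scene brush 0.2 240 [0.6407 0.0166 0.391 ]
scene tumb 102 [0.6228 0.2222] 0.0422 0.04
scene mug 146 [ 0.6416 -0.2204] 0.0424 0.042
side brush 0.05 225 [0.6386 0.0201 0.2413]
side brush 0.1 46 [0.6381 0.0205 0.2907]
side brush 0.15 385 [0.6387 0.0198 0.3481]
side brush 0.2 320 [0.64   0.0206 0.391 ]
side tumb 217 [0.6221 0.2231] 0.0413 0.04
side mug 143 [ 0.6382 -0.2146] 0.0465 0.042
```

```bash
python3 -m handwheel '[0,1,-20,0,0.1,0,0,-35,0,0.1,0,0,-35,0,0.1,0,0,-35,0,0.1,0,0,-25,0,0.1,0,0,-15,0,0.1,0,0,0,0,0.1,0,0,0,0,0.1]' && python3 -m handwheel '[0,0,-8,0,0.1,0,0,0,0,0.1,0,0,0,0,0.1]'
```

```text
time: 21.15
tool_pos: [0.6401, 0.0214, 0.2137]
tool_rot: [3.141, 0.0, 1.569]
contact_force: [0.7, -0.5, -0.5]
opening: 0.022
grip_force: 38.9
time: 21.45
tool_pos: [0.6401, 0.0224, 0.2052]
tool_rot: [3.141, 0.0, 1.571]
contact_force: [1.1, 0.0, -0.8]
opening: 0.0221
grip_force: 38.9
```

```bash
python3 -m handwheel '[0,0,-4,0,0.1,0,0,0,0,0.1,0,0,0,0,0.1]' && python3 -m handwheel '[0,0,30,0,0.1,0,0,30,0,0.1,0,0,20,0,0.1,0,0,0,0,0.1,0,0,0,0,0.1]' && python3 -m handwheel '[0,0,-30,0,0.1,0,0,-30,0,0.1,0,0,-20,0,0.1,0,0,0,0,0.1,0,0,0,0,0.1,0,0,0,0,0.1]'
```

```text
time: 21.75
tool_pos: [0.64, 0.0225, 0.2007]
tool_rot: [-3.141, -0.0, 1.571]
contact_force: [0.1, 1.1, 0.3]
opening: 0.0219
grip_force: 38.9
time: 22.25
tool_pos: [0.6398, 0.0225, 0.2802]
tool_rot: [-3.141, 0.0, 1.571]
contact_force: [0.0, 0.2, -0.7]
opening: 0.0224
grip_force: 38.9
time: 22.85
tool_pos: [0.6405, 0.0224, 0.2018]
tool_rot: [3.14, 0.0, 1.571]
contact_force: [-0.3, 0.3, 0.0]
opening: 0.0219
grip_force: 38.9
```

Now up and across to the tumbler at (0.6225, 0.2225).

```bash
python3 -m handwheel '[0,0,30,0,0.1,0,0,40,0,0.1,0,0,40,0,0.1,0,0,40,0,0.1,-2,20,10,0,0.1,-4,40,0,0,0.1,-4,40,0,0,0.1,-4,40,0,0,0.1]' && python3 -m handwheel '[-3,35,0,0,0.1,-1,20,0,0,0.1,0,5,0,0,0.1,0,0,0,0,0.1,0,0,0,0,0.1]' && python3 cups.py 12 2>/dev/null | grep -v brush; python3 - <<'E'
from h import *
r=lambda x:cv2.resize(x,None,fx=2,fy=2,interpolation=2)
cv2.imwrite('pics/c12.png',np.hstack([r(load('scene12')['im'][90:310,220:420]),r(load('side12')['im'][110:330,160:360])]))
E
```

```text
time: 23.65
tool_pos: [0.6258, 0.1636, 0.3626]
tool_rot: [3.139, -0.0, 1.57]
contact_force: [0.3, 0.3, -1.1]
opening: 0.0221
grip_force: 38.9
time: 24.15
tool_pos: [0.6223, 0.2212, 0.3613]
tool_rot: [3.141, 0.0, 1.57]
contact_force: [-0.5, -0.5, -0.2]
opening: 0.0223
grip_force: 38.9
tcp [0.62232741 0.22097062 0.36109135]
scene flask 116 [0.6415 0.0203] 0.0386 0.037
scene tumb 15 [0.6233 0.2211] 0.0413 0.04
scene mug 140 [ 0.6415 -0.2193] 0.044 0.042
side flask 164 [0.6381 0.021 ] 0.0391 0.037
side tumb 60 [0.6222 0.2218] 0.0422 0.04
side mug 148 [ 0.6379 -0.2169] 0.0446 0.042
```

View pics/c12.png

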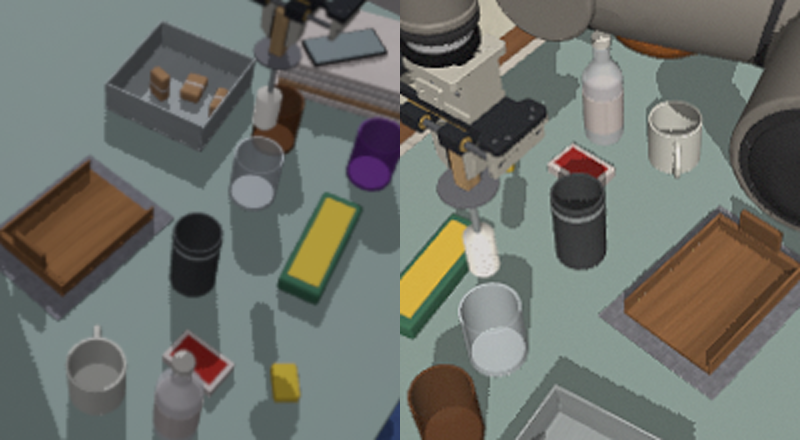

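```bash
python3 -m handwheel '[0,1,-20,0,0.1,0,0,-35,0,0.1,0,0,-35,0,0.1,0,0,-30,0,0.1,0,0,-20,0,0.1,0,0,-12,0,0.1,0,0,0,0,0.1,0,0,0,0,0.1]' && python3 -m handwheel '[0,0,-8,0,0.1,0,0,0,0,0.1,0,0,0,0,0.1]'
```

```text
time: 25.05
tool_pos: [0.6227, 0.2231, 0.2099]
tool_rot: [3.14, -0.0, 1.57]
contact_force: [0.0, -0.8, -0.8]
opening: 0.022
grip_force: 38.9
time: 25.35
tool_pos: [0.6221, 0.2235, 0.2011]
tool_rot: [3.141, -0.0, 1.571]
contact_force: [1.3, -0.4, -1.2]
opening: 0.0225
grip_force: 38.9
```

Then raise, push down again, and leave; mug next at (0.640,-0.2175).

```bash
python3 -m handwheel '[0,0,0,0,0.1,0,0,30,0,0.1,0,0,32,0,0.1,0,0,0,0,0.1,0,0,0,0,0.1]' && python3 -m handwheel '[0,0,-30,0,0.1,0,0,-32,0,0.1,0,0,0,0,0.1,0,0,0,0,0.1,0,0,0,0,0.1]' && python3 -m handwheel '[0,0,30,0,0.1,0,0,40,0,0.1,0,0,40,0,0.1,0,0,40,0,0.1,0,-20,10,0,0.1,0,-40,0,0,0.1,0,-40,0,0,0.1,0,-40,0,0,0.1]' && python3 -m handwheel '[3,-40,0,0,0.1,3,-40,0,0,0.1,3,-40,0,0,0.1,3,-40,0,0,0.1,2,-40,0,0,0.1,2,-40,0,0,0.1,2,-35,0,0,0.1,0,-20,0,0,0.1]' && python3 -m handwheel '[0,-6,0,0,0.1,0,0,0,0,0.1,0,0,0,0,0.1]' && python3 cups.py 13 2>/dev/null | grep -v brush
```

```text
time: 25.85
tool_pos: [0.6222, 0.2236, 0.2636]
tool_rot: [3.14, -0.0, 1.571]
contact_force: [0.2, -0.7, 0.2]
opening: 0.0222
grip_force: 38.9
time: 26.35
tool_pos: [0.6226, 0.2236, 0.2021]
tool_rot: [3.14, -0.0, 1.571]
contact_force: [0.0, -0.3, -0.1]
opening: 0.0222
grip_force: 39.3
time: 27.15
tool_pos: [0.6216, 0.0815, 0.3612]
tool_rot: [3.141, 0.0, 1.571]
contact_force: [-0.0, -0.2, -1.5]
opening: 0.022
grip_force: 39.3
time: 27.95
tool_pos: [0.6392, -0.2151, 0.3605]
tool_rot: [-3.141, 0.001, 1.568]
contact_force: [-0.3, 0.2, -1.3]
opening: 0.0221
grip_force: 39.3
time: 28.25
tool_pos: [0.6401, -0.216, 0.3611]
tool_rot: [3.141, -0.0, 1.572]
contact_force: [0.0, 0.9, 0.1]
opening: 0.0221
grip_force: 39.3
tcp [ 0.6402443  -0.21572198  0.36127361]
scene flask 102 [0.641  0.0205] 0.0384 0.037
scene tumb 101 [0.6233 0.2211] 0.0415 0.04
scene mug 76 [ 0.6415 -0.2208] 0.0422 0.042
side flask 161 [0.6394 0.0212] 0.0396 0.037
side tumb 219 [0.6237 0.2247] 0.0428 0.04
side mug 66 [ 0.6374 -0.2139] 0.0486 0.042
```

```bash
python3 - <<'E' 2>/dev/null
from h import *
for n in('scene12','side12'):
    q=cloud(load(n)).reshape(-1,3); m=(q[:,0]>.6)&(q[:,0]<.85)&(q[:,1]<-.05)&(q[:,1]>-.3)&(q[:,2]>.13)&(q[:,2]<.25)
    r=q[m];print(len(r),r.min(0),r.max(0))
E
python3 -m handwheel '[0,-2,-20,0,0.1,0,0,-30,0,0.1,0,0,-30,0,0.1,0,0,0,0,0.1]'
```

```text
405 [ 0.73751362 -0.22506688  0.13010092] [ 0.79241513 -0.17087627  0.20219897]
311 [ 0.73154603 -0.21457091  0.13022408] [ 0.78705397 -0.16227425  0.20688061]
time: 28.75
tool_pos: [0.6385, -0.2174, 0.2763]
tool_rot: [-3.134, -0.004, 1.572]
contact_force: [-0.3, -0.0, -1.5]
opening: 0.022
grip_force: 39.3
```

```bash
python3 -m handwheel '[0,0,-30,0,0.1,0,0,-25,0,0.1,0,0,-15,0,0.1,0,0,0,0,0.1,0,0,0,0,0.1,0,0,0,0,0.1]'
```

```text
time: 29.35
tool_pos: [0.6409, -0.2196, 0.2132]
tool_rot: [3.138, 0.002, 1.571]
contact_force: [-0.3, 0.2, -1.2]
opening: 0.0222
grip_force: 39.3
```

Down 11 to the bottom; up 52 (tip ≈ 0.065, within 0.04–0.09); down again.

```bash
python3 -m handwheel '[0,0,-11,0,0.1,0,0,0,0,0.1,0,0,0,0,0.1]' && python3 -m handwheel '[0,0,26,0,0.1,0,0,26,0,0.1,0,0,0,0,0.1,0,0,0,0,0.1]' && python3 -m handwheel '[0,0,-26,0,0.1,0,0,-26,0,0.1,0,0,0,0,0.1,0,0,0,0,0.1,0,0,0,0,0.1]'
```

```text
time: 29.65
tool_pos: [0.6398, -0.2195, 0.1994]
tool_rot: [-3.141, -0.0, 1.571]
contact_force: [-0.2, -0.6, -1.4]
opening: 0.0219
grip_force: 39.3
time: 30.05
tool_pos: [0.6401, -0.2196, 0.2521]
tool_rot: [3.141, 0.001, 1.571]
contact_force: [-0.5, -0.6, -1.9]
opening: 0.022
grip_force: 39.3
time: 30.55
tool_pos: [0.6404, -0.2197, 0.2007]
tool_rot: [3.14, 0.001, 1.571]
contact_force: [0.1, 0.7, -1.2]
opening: 0.0219
grip_force: 39.5
```

```bash
python3 -m handwheel '[0,0,25,0,0.1,0,0,40,0,0.1,0,0,40,0,0.1,0,0,40,0,0.1,0,0,30,0,0.1,-20,-13,0,0,0.1,-35,-22,0,0,0.1,-35,-22,0,0,0.1]' && python3 -m handwheel '[-35,-22,0,0,0.1,-30,-19,0,0,0.1,-15,-10,0,0,0.1,-9,-6,0,0,0.1,0,0,0,0,0.1,0,0,0,0,0.1]' && python3 cups.py 14 2>/dev/null
```

```text
time: 31.35
tool_pos: [0.5492, -0.2767, 0.3759]
tool_rot: [3.14, 0.001, 1.572]
contact_force: [-0.2, -1.2, -0.4]
opening: 0.022
grip_force: 39.5
time: 31.95
tool_pos: [0.4616, -0.3332, 0.3752]
tool_rot: [3.141, 0.0, 1.571]
contact_force: [-0.0, -0.0, -0.9]
opening: 0.0218
grip_force: 39.5
tcp [ 0.46189693 -0.33289422  0.37478386]
scene brush 0.05 208 [ 0.4635 -0.3362  0.2378]
scene brush 0.1 20 [ 0.4655 -0.3362  0.2803]
scene brush 0.15 300 [ 0.4629 -0.346   0.3424]
scene brush 0.2 23 [ 0.4785 -0.3455  0.3755]
scene flask 115 [0.6412 0.0193] 0.0386 0.037
scene tumb 102 [0.6243 0.2216] 0.0411 0.04
scene mug 149 [ 0.641  -0.2203] 0.0428 0.042
side brush 0.05 171 [ 0.4626 -0.3359  0.2377]
side brush 0.1 40 [ 0.4612 -0.3345  0.2877]
side brush 0.15 277 [ 0.4617 -0.3359  0.3457]
side brush 0.2 268 [ 0.4608 -0.3324  0.3881]
side flask 161 [0.6398 0.0228] 0.0394 0.037
side tumb 222 [0.6228 0.2234] 0.0423 0.04
side mug 150 [ 0.6409 -0.2156] 0.0449 0.042
```

```bash
python3 -m handwheel '[-1,0,-20,0,0.1,0,0,-35,0,0.1,0,0,-35,0,0.1,0,0,-35,0,0.1,0,0,-25,0,0.1,0,0,-15,0,0.1,0,0,0,0,0.1,0,0,0,0,0.1]' && python3 -m handwheel '[0,0,-8,0,0.1,0,0,-3,0,0.1,0,0,0,0,0.1,0,0,0,0,0.1]'
```

```text
time: 32.85
tool_pos: [0.4608, -0.3333, 0.2101]
tool_rot: [3.141, 0.0, 1.572]
contact_force: [1.1, 0.2, 0.3]
opening: 0.0221
grip_force: 39.5
time: 33.25
tool_pos: [0.4601, -0.3336, 0.1991]
tool_rot: [3.141, 0.0, 1.571]
contact_force: [-0.3, 1.0, -1.0]
opening: 0.0217
grip_force: 39.5
```

```bash
python3 -m handwheel '[0,0,-1,0,0.1,0,0,0,0,1,0,0,0,0,1,0,0,0,0,1,0,0,0,0,1,0,0,0,0,1,0,0,0,0,1,0,0,0,0,1]' && python3 -m handwheel '[0,0,0,0,1,0,0,0,0,1,0,0,20,0,1,0,0,40,0,1,0,0,40,0,1,0,0,40,0,1,0,0,30,0,1,0,0,0,0,1]' && python3 -m handwheel '[0,20,0,0,1,0,40,0,0,1,0,40,0,0,1,0,0,0,0,1,0,0,0,0,1]' && python3 cups.py 15 2>/dev/null && python3 - <<'E'
from h import *
for n in('scene15','side15'):
    q=cloud(load(n)).reshape(-1,3)
    for a,b in((.15,.165),(.17,.2),(.2,.225),(.23,.25)):
        m=(np.hypot(q[:,0]-.461,q[:,1]+.333)<.05)&(q[:,2]>a)&(q[:,2]<b)
        if m.any():print(a,((q[m].min(0)+q[m].max(0))/2).round(4),q[m].max(0)[2])
cv2.imwrite('pics/end.png',np.hstack([cv2.resize(load(n)['im'],(400,300)) for n in('scene15','side15')]))
E
```

```text
time: 34.05
tool_pos: [0.46, -0.3335, 0.1978]
tool_rot: [3.142, -0.0, 1.571]
contact_force: [0.3, -0.5, -0.2]
opening: 0.0734
grip_force: 0.0
time: 34.85
tool_pos: [0.4609, -0.3344, 0.3728]
tool_rot: [3.135, 0.006, 1.571]
contact_force: [0.1, -0.9, 0.1]
opening: 0.0918
grip_force: 0.0
time: 35.35
tool_pos: [0.46, -0.2329, 0.3675]
tool_rot: [-3.141, 0.0, 1.572]
contact_force: [-1.1, -0.7, 0.5]
opening: 0.0921
grip_force: 0.0
tcp [ 0.45995002 -0.23419715  0.36725685]
scene flask 119 [0.6414 0.0209] 0.0381 0.037
scene tumb 102 [0.6228 0.2208] 0.0427 0.04
scene mug 147 [ 0.6408 -0.2207] 0.0427 0.042
side flask 168 [0.6401 0.0229] 0.0394 0.037
side tumb 217 [0.6224 0.223 ] 0.0418 0.04
side mug 149 [ 0.6368 -0.2174] 0.0454 0.042
0.15 [ 0.4618 -0.338   0.1569] 0.16316174792929938
0.17 [ 0.4639 -0.3382  0.1855] 0.1993131504543465
0.2 [ 0.4648 -0.3394  0.2125] 0.22491074423253143
0.23 [ 0.4627 -0.3374  0.2348] 0.23939551683327642
0.15 [ 0.4595 -0.3333  0.1575] 0.16496230407627965
0.17 [ 0.4599 -0.3321  0.1849] 0.19968921499484216
0.2 [ 0.4605 -0.3327  0.2124] 0.22474102725002154
0.23 [ 0.4597 -0.3339  0.2371] 0.24404402826704474
```

View pics/end.png

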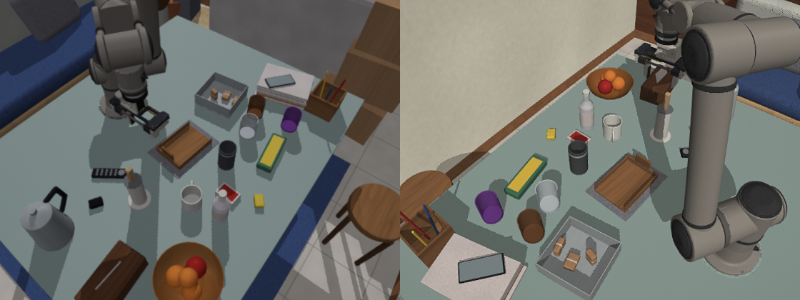

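```bash
python3 -c "
from cell import robot
print(robot.hand_in())"
```

```text
the job is handed in; nothing more can be done
None
```

I handed the job in with every step carried out, but the hand-in returned no verdict: all three cakes are in the tin, the tray is flat on its mat, the flask, tumbler and mug were scrubbed in that order and are standing, and the brush is back upright in its holder.

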